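# Load the ring rack into the soldering hearth past its sprung gate

### The arm

A 7-joint arm with a two-finger parallel gripper is mounted at the origin on the work surface; the furniture and walls round the work are solid. World frame = base frame: x ahead of the robot, y to its left, z up, the work surface at z = 0. Lengths are in m, angles in rad, forces in N, time in s.
With the tool pointing down it reaches from about 0.4 to 0.85 m from the base axis. Payload 4.5 kg.
Tool frame: the origin (TCP) lies on the centre line of the jaws, within the pads' length; the fingertips stand 19 mm ahead of it and the grasp point (between the pads) is the TCP; z points along the fingers, y is the line along which they close (so a half turn about z gives the same grasp; the last joint's range is limited). The gripper opens to 85 mm and grips with 20 to 120 N. Pads are 22 mm wide; open, the fingers measure 114 mm over their backs; the gripper's body (76 mm by 85 mm) begins 54 mm behind the grasp point. The pads swing forward as they close: fully open they stand 13 mm farther back than shut.
Start: joints at [-1.28, 0.689, -0.195, 1.565, 0.157, 0.902, -0.215], TCP at [0.159, 0.605, 0.25] pointing down, gripper open.
Joint ranges: [-3.01, 3.01], [-0.46, 2.08], [-1.47, 1.51], [0.13, 2.56], [-1, 4.14], [0.04, 2.09], [-2.66, 2.66]. Speed limits (rad/s): [2.57, 2.57, 3.14, 3.14, 3.14, 3.14, 3.14].

### API

Orientations are given as a 3x3 rotation matrix whose columns are the frame's x, y, z axes.
In Python, from workcell import ctrl gives the robot as it stands. The module is installed in compiled form; this text tells all that it offers.
- The arm moves only by the tool play_rows, never from a script. Its argument "plan" is a list of rows, each a list of 5 numbers: the shift along the tool's x, y, z in units of 25 cm (1.0 is 25 cm), then the turn about the tool's z in units of 0.5 rad (1.0 is 0.5 rad), then the gripper's target within -1 to 1 (shut at 1, half-way at 0, fully open at -1). A call has 1 to 10 rows; each row shifts and turns the commanded pose from where the row before left it, along the tool's axes as they then stand; what a row does not reach is not made up. A row lasts 1/10 s, in which the tool goes at most 50 mm and 8.59 degrees, less where a joint would pass 70% of its speed; a pose out of reach is approached as far as the arm can. A call with a number of a shift or a turn outside -1 to 1 is refused whole. A call with a gripper value outside its range is refused whole. The fingers move at their own pace and stop on an object; the grip force is fixed at half the most. Time passes only in rows, so rows that do not move let the fingers close. It gives the time, the measured TCP pose, the force, the opening and the grip force at its end, in the units of the state.
- ctrl.observe(): the state, without advancing time (a new reading comes with each control period).
- ctrl.capture(name): name is "side" or "top" or "wrist"; returns the picture (400x640x3 uint8, red, green, blue); there is no depth.
- ctrl.camera_info(name): a dict with "K" (3x3 intrinsics, pixels), "cam_to_world" (4x4, takes a point from camera to world coordinates); the wrist camera has in their place "tool_from_camera" (4x4, takes a point from camera to tool coordinates, whose origin is the TCP and whose axes are the flange's). Camera axes: x right, y up, looking along -z (the intrinsics and any distortion apply to the point x, -y, -z); pixel columns grow to the right and rows downward; lengths in m; the calibration is good to about 2 mm. A picture is of the moment at which its call begins: read the wrist's pose just before it. camera_info takes no time and is no camera call.
- ctrl.job_done(): hands the job in; it is judged then, once.
Trained networks look in the newest picture that a camera, given by its name, has taken for a name from the list of things; names that differ only in an ending like _2 or _b are one class to them, and where a whole thing is asked for, a point or a joint stands for the part that bears it (a point fixed in the world has none). Each returns a list of dicts, best first, with "confidence" (0 to 1); they miss things now and then, are a little off and sometimes report something else, mostly with a low value. They report only what shows in the picture. A call takes as long as a camera call.
- ctrl.outline_of(label, camera): "region" (400x640 bool, what is visible of it) and "point" ([column, row] in pixels, amid what is visible of it).
The state is a dict: "time_s": time; "qpos": joint angles; "qvel": joint speeds; "joint_torque": joint torques, N m; "ee_pos": TCP position; "tcp_rot": TCP orientation; "contact_force": force on the tool from outside, world axes, zero at the start; "moment": the same for the moment, N m; "grip_width": finger opening in m; "grasp_force": force on a finger pad.
Only numpy, scipy, OpenCV 4.12 (cv2) and the standard library are available. Lean on these libraries where they do the work, as an engineer would, in place of code of your own. Each camera call takes 0.05 s, during which the arm holds its last target. There are 200 camera calls.

### The job

Load the rack of rings into the soldering hearth: press the gate's long side plate down with one fingertip so that the gate blade swings up out of the chute, and with the other finger push the rack along the chute by its upright tab, under the raised gate, until it is fully home against the back stop. Hold the gate clear of the rack the whole time it is passing, and only then let the gate spring shut behind it. Only push the rack, never grip or lift it, and leave the tools and supplies lying round the hearth where they are.

Things in the scene. Friction and masses are not known exactly. Their poses are not given: they have to be found in the camera images.
- hearth: fixed dark steel base: an open-topped chute leading to a hearth of cream fire bricks. Origin on the bench, on the chute's centre line, below the near face of the shut gate blade; x along the chute into the hearth (the pushing direction), y left, z up. In this frame: floor z = 4 mm; rails x = -160 to 95 mm, tops z = 16 mm, inner faces y = +-27 mm, 7 mm thick
- back_stop (a point): middle of the upright back stop's face at chute floor level (x = 95 mm in the hearth frame); the stop is 28 mm high. Side bricks stand at x = 38 to 138, y = +-36 to +-58 mm, 68 mm high; the back brick behind the stop is 104 mm high
- gate (a joint): angle of the sprung gate: 0 shut, 0.95 rad at its open stop; it clears the rack's top from 0.55 rad. Hinge line parallel to the chute at y = -40, z = 34 mm of the hearth frame, x = -148 to 24 mm, in three brackets 42 mm high. Its spring shuts it when let go; holding it open takes about 4 to 10 N on the plate. Pushing the rack against the blade does not open it
- gate_blade (a point): lower inner corner of the gate's 5 mm thick steel blade, on its near face. Shut, the blade fills x = 0 to 5, y = -24 to -8, z = 13 to 42 mm of the hearth frame, in the right half of the chute, and blocks the rack. Opening swings it up and over to the right; it then stays right of y = 0 and below z = 66 mm
- gate_plate (a point): middle of the top face of the gate's press plate, a steel strip with black rubber tread outside the right rail, along the chute: x = -145 to 20 mm of the hearth frame, 4 to 44 mm outward from the hinge line (this point 30 mm). Shut it slopes up outward at 20 degrees (point 47 mm high); fully open, down at 34 degrees (point 20 mm high). A finger can slide along it while pressing
- rack: loose steel rack of finger rings, 80 mm long (x, toward its leading end), 50 wide, 19 high, 0.2 to 0.4 kg; origin at the centre of its underside, z up. Starts in the chute, its leading end 12 to 32 mm short of the blade. Fully home its origin is at x = 55 mm of the hearth frame, its rear face 10 mm beyond the blade
- rack_tab (a point): centre of the rear face of the rack's upright push tab, 24 mm above the rack's underside. The tab is flush with the rack's rear face (x = -40 mm), 4 mm thick, 20 mm wide (rack y = 5 to 25 mm, its left side), 48 mm high
- tweezers: steel tweezers 159 mm long, lying left of the chute; leave alone
- charcoal: black charcoal block 45 x 70 x 26 mm, left of the hearth; leave alone
- match_box: small box 36 x 52 x 18 mm, left of the hearth; leave alone
- borax_dish: round white dish with a cone in the middle, 88 mm across, 60 mm high, right of the hearth; leave alone
- pliers: red-handled pliers 163 mm long, lying right of the chute; leave alone

How it is judged:
On the way, in this order (a step that is already met when the one before it is completed fails the run):
1. the gate is pressed open while the rack still waits in front of it (value of joint gate above 0.55 rad and x of rack in the frame of hearth below -0.037 m), for 0.1 s.
2. the rack has passed the blade with the gate still held open (value of joint gate above 0.52 rad and x of rack in the frame of hearth above 0.046 m), for 0.1 s.
At the end, for the whole second after the job is handed in: the rack lies flat in the chute, fully home (within 6 mm of the back stop), at rest, and the gate is shut behind it (under 0.06 rad) (x of rack in the frame of hearth above 0.049 m and y of rack in the frame of hearth between -0.005 and 0.005 m and z of rack in the frame of hearth below 0.007 m and angle between rack's own z axis and vertical below 0.06 rad and angle between the x axis of rack and the x axis of hearth, either way round below 0.08 rad and value of joint gate below 0.06 rad and linear speed of rack below 0.01 m/s); the robot touches nothing.
It fails at once if the gate came down on the rack, or was not held clear of it, while the rack was passing (x of rack in the frame of hearth between -0.037 and 0.045 m and value of joint gate below 0.52 rad).
It fails at once if the rack was lifted or tipped (z of rack in the frame of hearth above 0.014 m or angle between rack's own z axis and vertical above 0.2 rad).
It fails at once if a tool or supply beside the hearth was moved (distance of any of tweezers, charcoal, match_box, borax_dish, pliers from where it was at the start of the episode above 0.02 m).
It also fails if it takes over 35 s, if anything falls off the work surface, if the arm or the gripper's body presses on something with over 40 N, if the wrist force passes 120 N, or if a joint passes its speed limit or range.

## Working session

There is one attempt and no reset: what is moved stays moved. The work goes in short steps, Python scripts to look and compute and a tool call to move; the robot and the scene stay as the last step left them, time stands still between calls to the robot, and variables do not carry over. Pictures are saved under pics/ and viewed, at most 10 in all, crops included, and the job is handed in when it is done.

Besides the shell and the picture viewer there is one more tool, called after "Call:" as name(argument=value, ...), one argument or row to a line, values as JSON. play_rows: Moves the arm, as the interface text tells. Its arguments: {"type":"object","properties":{"plan":{"type":"array","items":{"type":"array","items":{"type":"number","minimum":-1,"maximum":1}}}},"required":["plan"]}

```bash
mkdir -p pics; python3 - <<'E'
from workcell import ctrl
import cv2,numpy as np
s=ctrl.observe();print({k:np.round(v,3).tolist() for k,v in s.items()})
ims=[]
for c in ["top","side"]:
    im=ctrl.capture(c);ims.append(im);cv2.imwrite(f"pics/{c}0.png",im[:,:,::-1])
    i=ctrl.camera_info(c);print(c,i)
    for l in ["hearth","gate_plate","gate_blade","rack","rack_tab","pliers","borax_dish","back_stop","tweezers"]:
        r=ctrl.outline_of(l,c)
        for d in r[:2]:
            m=d["region"];ys,xs=np.where(m)
            print(c,l,round(d["confidence"],2),np.round(d["point"],1),m.sum(),cv2.minAreaRect(np.c_[xs,ys].astype(np.float32)) if m.any() else None)
    np.save(f"pics/{c}.npy",im)
print(ctrl.camera_info("wrist"))
E
```

```text
{'time_s': 0.0, 'qpos': [-1.28, 0.69, -0.195, 1.566, 0.157, 0.902, -0.215], 'qvel': [-0.0, 0.0, 0.001, 0.003, 0.002, -0.0, 0.001], 'joint_torque': [0.0, -53.962, -1.267, -15.854, 0.009, 0.01, -0.0], 'ee_pos': [0.159, 0.604, 0.249], 'tcp_rot': [[-0.967, 0.254, -0.0], [0.254, 0.967, -0.002], [-0.0, -0.002, -1.0]], 'contact_force': [0.039, 0.204, 0.25], 'moment': [-0.012, 0.047, -0.016], 'grasp_force': 0.0, 'grip_width': 0.085}
top {'K': array([[463.35170507,   0.        , 319.92614108],
       [  0.        , 463.35170507, 199.08947624],
       [  0.        ,   0.        ,   1.        ]]), 'cam_to_world': array([[-0.00994414,  0.97796113, -0.20855009,  0.40526489],
       [-0.99994914, -0.00937484,  0.00371807, -0.06586417],
       [ 0.001681  ,  0.20857645,  0.97800462,  0.90842236],
       [ 0.        ,  0.        ,  0.        ,  1.        ]])}
top hearth 0.69 [327.5 203.6] 10855 ((326.0, 215.0), (176.0, 80.0), 90.0)
top hearth 0.22 [354.1 238.1] 2237 ((347.0, 241.5), (89.0, 40.0), 90.0)
top gate_plate 0.9 [352.7 238.8] 2070 ((348.7051696777344, 241.01339721679688), (87.0010757446289,
[... 2594 characters left out ...]
55.30475616455078), 78.69007110595703)
side tweezers 0.19 [285.4 231.2] 175 ((286.01898193359375, 227.05104064941406), (9.132503509521484, 32.22222900390625), 88.02507019042969)
{'K': array([[325.47195936,   0.        , 316.18713997],
       [  0.        , 325.47195936, 197.44002233],
       [  0.        ,   0.        ,   1.        ]]), 'tool_from_camera': array([[ 1.29589575e-05,  9.50860035e-01,  3.09621047e-01,
         7.99006551e-02],
       [ 9.99998884e-01, -4.74891067e-04,  1.41655743e-03,
         4.95321388e-04],
       [ 1.49398412e-03,  3.09620683e-01, -9.50858980e-01,
        -1.23568302e-01],
       [ 0.00000000e+00,  0.00000000e+00,  0.00000000e+00,
         1.00000000e+00]])}
```

```bash
python3 - <<'E'
import cv2,numpy as np
t=cv2.imread("pics/top0.png");s=cv2.imread("pics/side0.png")
a=cv2.resize(t[110:310,230:450],None,fx=3,fy=3,interpolation=cv2.INTER_CUBIC)[:590]
cv2.imwrite("pics/topc.png",a)
b=cv2.resize(s[150:310,220:420],None,fx=3.7,fy=3.7,interpolation=cv2.INTER_CUBIC)
cv2.imwrite("pics/sidec.png",b);print(a.shape,b.shape)
E
```

```text
(590, 660, 3) (592, 740, 3)
```

View pics/topc.png

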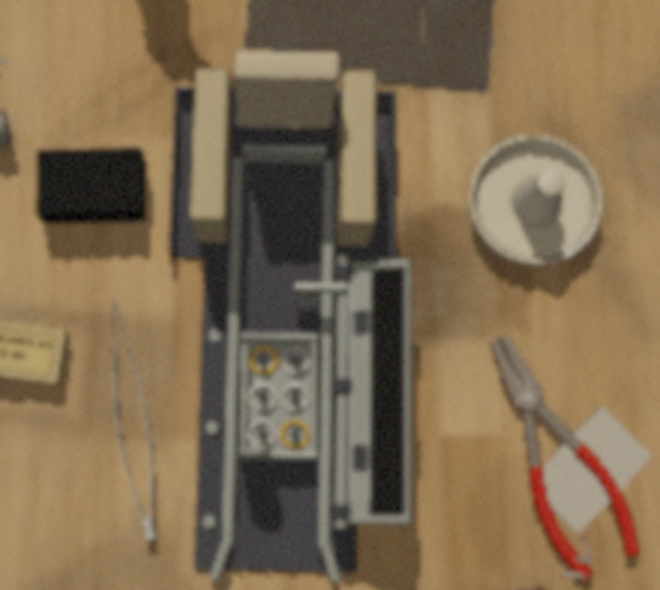

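View pics/sidec.png

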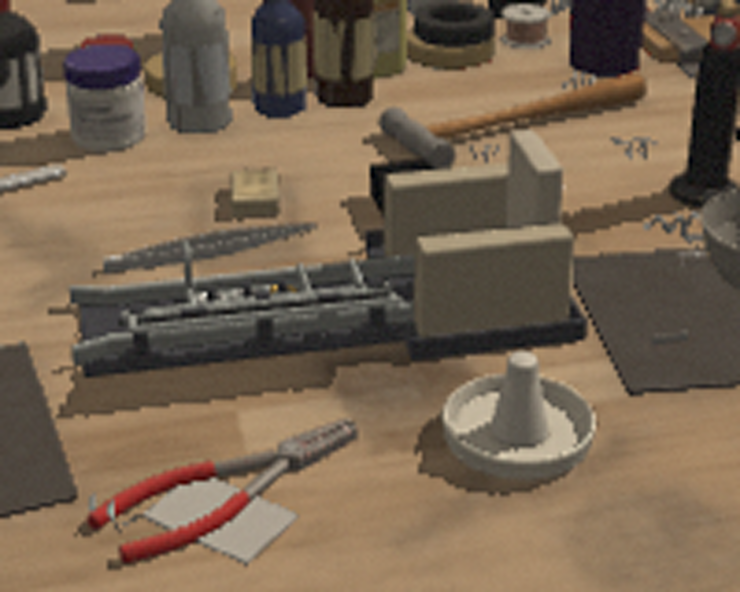

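The top view shows the rack's front edge at crop row ≈333 and its rear at ≈458. The blade's free end is at (294,286) and the plate's outer edge runs from (409,261) to (408,521). In the side view the tab is at crop (188,245–295). Next I'll fit the hearth pose from these points.

```bash
cat > h.py <<'E'
import numpy as np
from workcell import ctrl
from scipy.optimize import least_squares
def proj(c,P):
    i=ctrl.camera_info(c);T=np.linalg.inv(i["cam_to_world"]);p=T[:3,:3]@P+T[:3,3]
    q=i["K"]@np.array([p[0],-p[1],-p[2]]);return q[:2]/q[2]
def H(p,P):
    c,s=np.cos(p[2]),np.sin(p[2]);P=np.array(P)/1000
    return np.array([p[0]+c*P[0]-s*P[1],p[1]+s*P[0]+c*P[1],P[2]])
E
python3 - <<'E'
from h import *
# (camera, crop u,v, hearth mm)
T=lambda u,v:("top",230+u/3,110+v/3)
S=lambda u,v:("side",220+u/3.7,150+v/3.7)
ob=[(T(190,221),(38,58,68)),(T(225,221),(38,36,68)),(T(196,70),(138,58,68)),(T(227,70),(138,36,68)),
(T(341,224),(38,-36,68)),(T(374,224),(38,-58,68)),(T(374,70),(138,-58,68)),
(T(408,521),(-145,-81.3,51)),(T(409,261),(20,-81.3,51)),(T(294,288),(2.5,-8,42)),
(S(419,240),(38,-58,68)),(S(569,228),(138,-58,68)),(S(124,318),(-145,-81.3,51))]
rk=[(T(243,333),(40,25,19)),(T(320,334),(40,-25,19)),(T(243,458),(-40,25,19)),(T(319,458),(-40,-25,19)),(S(188,245),(-38,15,48))]
def f(p):
    r=[]
    for (c,u,v),P in ob: r+=list(proj(c,H(p,P))-[u,v])
    for (c,u,v),P in rk: r+=list(proj(c,H(p,np.array(P)+[p[3],p[4],4]))-[u,v])
    return np.array(r)
s=least_squares(f,[.6,-.07,0,-60,0],x_scale=[.1,.1,.1,10,10],loss="soft_l1")
print(np.round(s.x,4));print(np.round(f(s.x).reshape(-1,2),1).tolist())
E
```

```text
[ 5.74600e-01 -7.53000e-02 -3.05000e-02 -6.38578e+01 -2.41380e+00]
[[-0.6, 0.0], [-0.5, 0.3], [-0.9, -0.4], [0.3, -0.2], [-0.6, 0.1], [0.2, 0.3], [0.4, 0.8], [0.4, 1.4], [0.1, -0.4], [-0.5, -0.2], [0.2, 2.9], [1.3, 1.8], [0.7, 2.3], [0.3, -0.3], [0.4, -0.1], [-0.8, -0.3], [0.2, 0.2], [-0.8, -0.6]]
```

Call:
play_rows(
  plan=[
    [0,0,0,-0.2265,-0.6],
    [0,0,0,-0.2265,-0.6],
    [-0.1,-0.1,0,0,-0.6],
    [-0.1,-0.1,0,0,-0.6],
    [-0.1,-0.1,0,0,-0.6],
    [-0.1,-0.1,0,0,-0.6],
    [-0.1,-0.1,0,0,-0.6],
    [-0.1,-0.1,0,0,-0.6],
    [-0.1,-0.1,0,0,-0.6],
    [-0.1,-0.1,0,0,-0.6],
  ],
)

```text
time_s: 2.0
ee_pos: [0.3536, 0.3975, 0.2505]
tcp_rot: [[-1.0, 0.03, 0.0], [0.03, 1.0, 0.0], [-0.0, 0.0, -1.0]]
contact_force: [0.8, 0.2, 0.6]
grip_width: 0.0682
grasp_force: 0.0
```

Call:
play_rows(
  plan=[
    [-0.04,-0.14,0,0,-0.6],
    [-0.04,-0.14,0,0,-0.6],
    [-0.04,-0.14,0,0,-0.6],
    [-0.04,-0.14,0,0,-0.6],
    [-0.04,-0.14,0,0,-0.6],
    [-0.04,-0.14,0,0,-0.6],
    [-0.04,-0.14,0,0,-0.6],
    [-0.04,-0.14,0,0,-0.6],
    [-0.04,-0.14,0,0,-0.6],
    [-0.04,-0.14,0,0,-0.6],
  ],
)

```text
time_s: 3.0
ee_pos: [0.4424, 0.0443, 0.2505]
tcp_rot: [[-1.0, 0.03, 0.001], [0.03, 1.0, 0.0], [-0.001, 0.0, -1.0]]
contact_force: [0.7, -0.8, 1.0]
grip_width: 0.0682
grasp_force: 0.0
```

```bash
cat >> h.py <<'E'
hp=[.5746,-.0753,-.0305]
def tcp():
    s=ctrl.observe();d=s["ee_pos"][:2]-np.array(hp[:2]);c,n=np.cos(hp[2]),np.sin(hp[2])
    R=s["tcp_rot"];print("t",s["time_s"],"hearth mm",np.round(1000*np.array([c*d[0]+n*d[1],-n*d[0]+c*d[1],s["ee_pos"][2]]),1),"yawerr",round(np.arctan2(-R[1,0],-R[0,0])-hp[2],4),"z",np.round(R[:,2],3),"F",np.round(s["contact_force"],1),"w",s["grip_width"]);return s
E
python3 -c "
from h import *
tcp()"
```

```text
t 3.0 hearth mm [-135.8  115.5  250.5] yawerr 0.0002 z [ 0.001  0.    -1.   ] F [ 0.7 -0.8  1. ] w 0.06816278204152851
```

Call:
play_rows(
  plan=[
    [-0.011,-0.116,0,0,-0.6],
    [-0.011,-0.116,0,0,-0.6],
    [-0.011,-0.116,0,0,-0.6],
    [-0.011,-0.116,0,0,-0.6],
    [-0.011,-0.114,0,0,-0.6],
    [0,0,0.12,0,-0.6],
    [0,0,0.12,0,-0.6],
    [0,0,0.12,0,-0.6],
    [0,0,0.12,0,-0.6],
    [0,0,0,0,-0.6],
  ],
)

```text
time_s: 4.0
ee_pos: [0.4496, -0.0988, 0.1278]
tcp_rot: [[-1.0, 0.03, -0.006], [0.03, 1.0, 0.0], [0.006, 0.0, -1.0]]
contact_force: [-0.9, -0.1, -0.1]
grip_width: 0.0684
grasp_force: 0.0
```

```bash
python3 - <<'E'
from h import *
import cv2
s=tcp();R=s["tcp_rot"];p=s["ee_pos"]
w=ctrl.capture("wrist");i=ctrl.camera_info("wrist");T=np.linalg.inv(i["tool_from_camera"])
def pw(P):
    q=T[:3,:3]@(R.T@(P-p))+T[:3,3];q=i["K"]@np.array([q[0],-q[1],-q[2]]);return q[:2]/q[2]
im=w[:,:,::-1].copy()
def mk(P,col):
    u=pw(H(hp,P));cv2.drawMarker(im,tuple(int(round(a)) for a in u),col,cv2.MARKER_CROSS,10,1)
for P in [(-145,-81.3,51),(20,-81.3,51),(2.5,-8,42),(-160,27,16),(-160,-27,16),(-100,27,16),(-100,-27,16)]: mk(P,(0,0,255))
for P in [(40,25,19),(40,-25,19),(-40,25,19),(-40,-25,19),(-40,5,48),(-40,25,48)]: mk(np.array(P)+[-63.9,-2.4,4],(0,255,0))
cv2.imwrite("pics/w1.png",im)
E
```

```text
t 4.0 hearth mm [-124.2  -27.3  127.8] yawerr 0.001 z [-0.006  0.    -1.   ] F [-0.9 -0.1 -0.1] w 0.06842794977760579
```

View pics/w1.png

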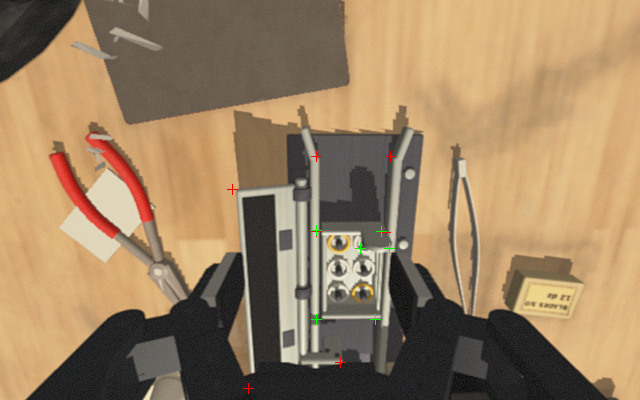

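The wrist view confirms the fit: the predicted marks land within a few pixels, and the tab top is at about (361–391, 250). Now I'll descend toward the plate.

Call:
play_rows(
  plan=[
    [0,-0.003,0.08,0,-0.6],
    [0,0,0.08,0,-0.6],
    [0,0,0.06,0,-0.6],
    [0,0,0,0,-0.6],
  ],
)

```text
time_s: 4.45
ee_pos: [0.4517, -0.0998, 0.0755]
tcp_rot: [[-1.0, 0.03, 0.0], [0.03, 1.0, -0.0], [-0.0, -0.0, -1.0]]
contact_force: [-0.1, -0.8, 0.5]
grip_width: 0.0683
grasp_force: 0.0
```

Call:
play_rows(
  plan=[
    [0,0,0.04,0,-0.6],
    [0,0,0.0,0,-0.6],
  ],
)

```text
time_s: 4.65
ee_pos: [0.4518, -0.0999, 0.0656]
tcp_rot: [[-1.0, 0.03, 0.001], [0.03, 1.0, 0.0], [-0.001, 0.0, -1.0]]
contact_force: [-0.2, 0.1, -0.5]
grip_width: 0.0684
grasp_force: 0.0
```

Call:
play_rows(
  plan=[
    [0,0,0.04,0,-0.6],
    [0,0,0.0,0,-0.6],
  ],
)

```text
time_s: 4.85
ee_pos: [0.452, -0.1002, 0.055]
tcp_rot: [[-1.0, 0.03, 0.001], [0.03, 1.0, -0.0], [-0.001, -0.0, -1.0]]
contact_force: [0.8, -0.1, 2.5]
grip_width: 0.0683
grasp_force: 1.3
```

```bash
python3 - <<'E'
from h import *
import cv2
s=tcp()
a=ctrl.capture("side")[150:290,200:370,::-1];b=ctrl.capture("wrist")[100:400,120:520,::-1]
a=cv2.resize(a,None,fx=4,fy=4,interpolation=cv2.INTER_CUBIC);cv2.imwrite("pics/s2.png",a);cv2.imwrite("pics/w2.png",cv2.resize(b,None,fx=1.9,fy=1.9))
E
```

```text
t 4.85 hearth mm [-121.8  -28.6   55. ] yawerr 0.0001 z [ 0.001 -0.    -1.   ] F [ 0.8 -0.1  2.5] w 0.0682803348548586
```

View pics/s2.png

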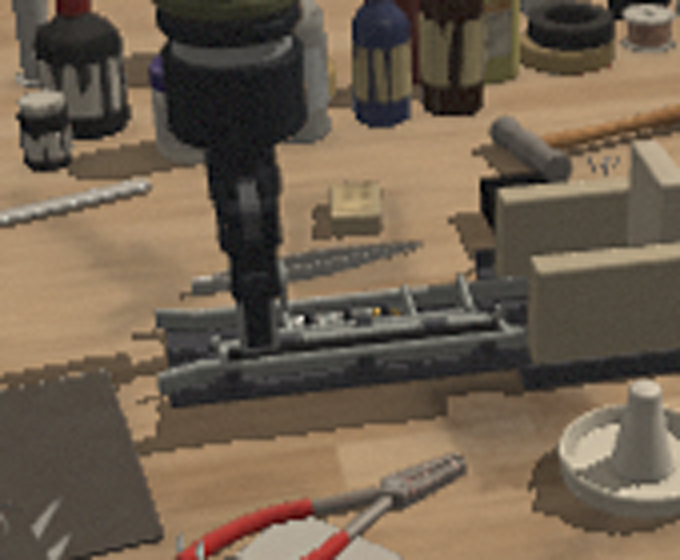

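The finger sits on the plate just behind the tab, at crop (255,345), with light contact. I'll press further.

Call:
play_rows(
  plan=[
    [0,0,0.03,0,-0.6],
    [0,0,0.03,0,-0.6],
    [0,0,0,0,-0.6],
  ],
)

```text
time_s: 5.25
ee_pos: [0.4518, -0.1003, 0.0398]
tcp_rot: [[-1.0, 0.03, 0.001], [0.03, 1.0, -0.0], [-0.001, -0.0, -1.0]]
contact_force: [1.8, -2.0, 4.7]
grip_width: 0.0683
grasp_force: 2.7
```

```bash
python3 - <<'E'
from h import *
import cv2
s=tcp()
a=ctrl.capture("side")[200:260,225:375,::-1];b=ctrl.capture("wrist")[100:400,120:520,::-1]
a=cv2.resize(a,(750,300),interpolation=cv2.INTER_CUBIC);b=cv2.resize(b[:,:],(400,300))
cv2.imwrite("pics/s3.png",np.vstack([a,np.hstack([b,np.zeros((300,350,3),np.uint8)])]))
E
```

```text
t 5.25 hearth mm [-122.   -28.7   39.8] yawerr 0.0001 z [ 0.001 -0.    -1.   ] F [ 1.8 -2.   4.7] w 0.06834369837617148
```

View pics/s3.png

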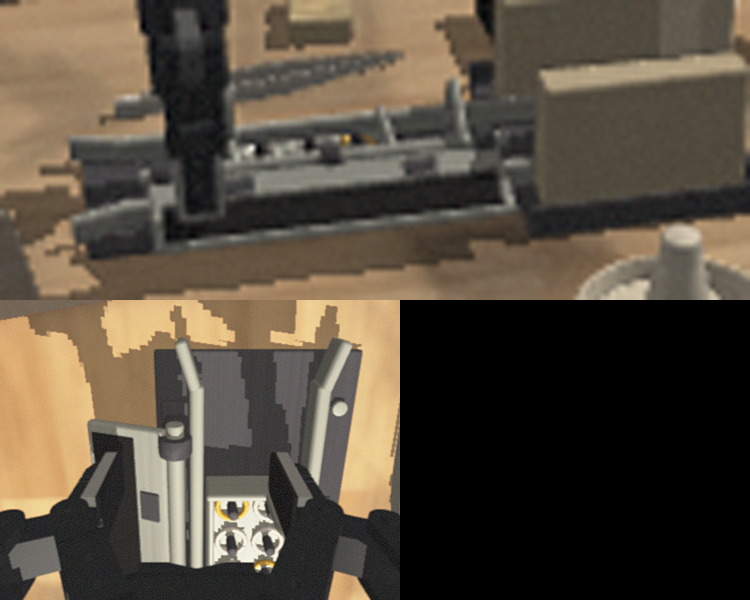

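```bash
python3 - <<'E'
from h import *
for g in np.arange(.4,.96,.1):
    a=np.radians(20)-g; n=np.array([-np.sin(a),np.cos(a)])  # outward=-y
    y=-40-44*np.cos(a)-3*np.sin(a)*-1*-1; y=-40-(44*np.cos(a)-3*np.sin(a)); z=34+44*np.sin(a)+3*np.cos(a)
    print(round(g,2),np.round(z,1),[np.round(proj("side",H(hp,(x,y,z)))-[.7,2.3],1).tolist() for x in(-145,20)])
E
```

```text
0.4 34.8 [[254.2, 242.9], [327.6, 234.6]]
0.5 30.3 [[254.3, 244.6], [327.5, 236.2]]
0.6 26.0 [[254.5, 246.1], [327.5, 237.7]]
0.7 21.7 [[254.6, 247.5], [327.4, 239.0]]
0.8 17.5 [[254.7, 248.7], [327.2, 240.3]]
0.9 13.5 [[254.8, 249.7], [327.0, 241.3]]
```

Call:
play_rows(
  plan=[
    [0,0,0.01,0,-0.6],
    [0,0,0,0,-0.6],
    [-0.016,0,0,0,-0.6],
    [-0.016,0,0,0,-0.6],
    [-0.016,0,0,0,-0.6],
    [0,0,0,0,-0.6],
  ],
)

```text
time_s: 5.95
ee_pos: [0.4595, -0.1009, 0.0377]
tcp_rot: [[-0.999, 0.032, -0.008], [0.032, 0.999, -0.001], [0.008, -0.001, -1.0]]
contact_force: [-3.7, -1.6, 4.2]
grip_width: 0.0683
grasp_force: 2.9
```

```bash
python3 - <<'E'
from h import *
import cv2
s=tcp()
a=ctrl.capture("side")[200:260,225:375,::-1];b=ctrl.capture("top")[180:310,280:380,::-1]
a=cv2.resize(a,(500,200),interpolation=cv2.INTER_CUBIC);b=cv2.resize(b[:,:],(300,390))
c=np.zeros((390,800,3),np.uint8);c[:200,:500]=a;c[:,500:]=b
cv2.imwrite("pics/s4.png",c)
E
```

```text
t 5.95 hearth mm [-114.3  -29.1   37.7] yawerr -0.0012 z [-0.008 -0.001 -1.   ] F [-3.7 -1.6  4.2] w 0.06828026264085608
```

View pics/s4.png

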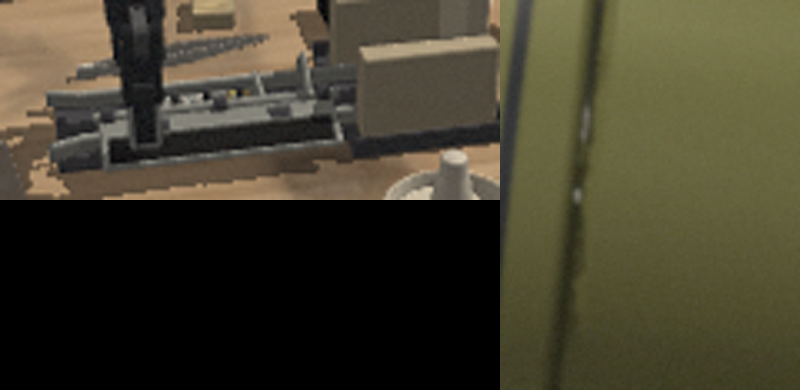

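The gate is still open and the force in x shows the finger has reached the tab. The arm hides the rack in the top view. I'll push on.

Call:
play_rows(
  plan=[
    [-0.024,0,0,0,-0.6],
    [-0.024,0,0,0,-0.6],
    [-0.024,0,0,0,-0.6],
    [-0.024,0,0,0,-0.6],
  ],
)

```text
time_s: 6.45
ee_pos: [0.4801, -0.1016, 0.0375]
tcp_rot: [[-0.999, 0.031, -0.014], [0.031, 1.0, -0.002], [0.014, -0.002, -1.0]]
contact_force: [-9.9, -0.6, 10.3]
grip_width: 0.0683
grasp_force: 5.7
```

Call:
play_rows(
  plan=[
    [-0.024,0,0,0,-0.6],
    [-0.024,0,0,0,-0.6],
    [-0.024,0,0,0,-0.6],
    [-0.024,0,0,0,-0.6],
  ],
)

```text
time_s: 6.85
ee_pos: [0.5044, -0.1023, 0.0374]
tcp_rot: [[-0.999, 0.031, -0.014], [0.031, 1.0, -0.002], [0.014, -0.002, -1.0]]
contact_force: [-9.6, -2.1, 9.5]
grip_width: 0.0682
grasp_force: 5.4
```

```bash
python3 - <<'E'
from h import *
import cv2
s=tcp()
a=ctrl.capture("side")[195:265,225:375,::-1];b=ctrl.capture("wrist")[100:400,120:520,::-1]
a=cv2.resize(a,(750,350),interpolation=cv2.INTER_CUBIC);b=cv2.resize(b,(333,250))
cv2.imwrite("pics/s5.png",np.vstack([a,np.hstack([b,np.zeros((250,417,3),np.uint8)])]))
E
```

```text
t 6.85 hearth mm [-69.4 -29.2  37.4] yawerr -0.0001 z [-0.014 -0.002 -1.   ] F [-9.6 -2.1  9.5] w 0.06823908084931703
```

View pics/s5.png

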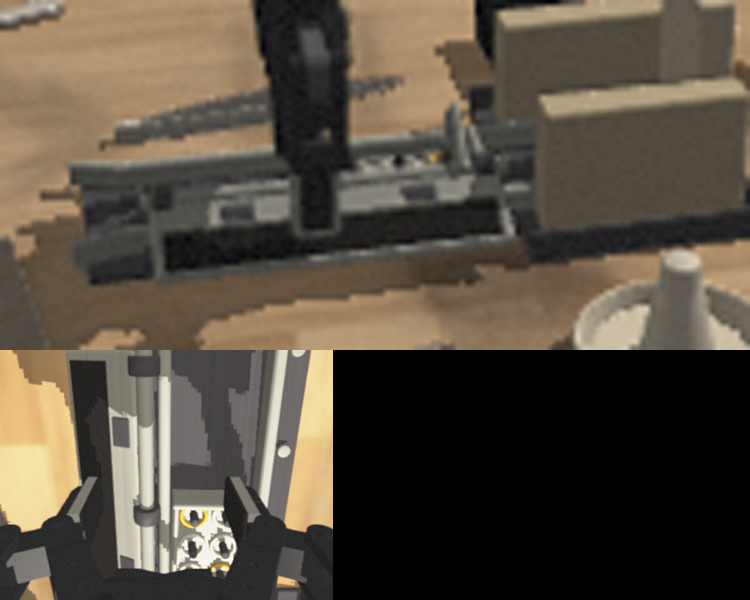

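The gate stays fully open, with the plate edge at crop row ≈270. The rack is moving straight under the blade, so I'll continue.

Call:
play_rows(
  plan=[
    [-0.024,0,0,0,-0.6],
    [-0.024,0,0,0,-0.6],
    [-0.024,0,0,0,-0.6],
    [-0.024,0,0,0,-0.6],
    [-0.024,0,0,0,-0.6],
  ],
)

```text
time_s: 7.45
ee_pos: [0.5345, -0.1032, 0.0373]
tcp_rot: [[-0.999, 0.03, -0.014], [0.03, 1.0, -0.002], [0.013, -0.002, -1.0]]
contact_force: [-9.7, -1.2, 10.1]
grip_width: 0.0686
grasp_force: 5.6
```

Call:
play_rows(
  plan=[
    [-0.024,0,0,0,-0.6],
    [-0.024,0,0,0,-0.6],
    [-0.024,0,0,0,-0.6],
    [-0.024,0,0,0,-0.6],
    [-0.016,0,0,0,-0.6],
  ],
)

```text
time_s: 7.95
ee_pos: [0.5636, -0.1041, 0.0372]
tcp_rot: [[-0.999, 0.03, -0.012], [0.03, 1.0, -0.001], [0.012, -0.002, -1.0]]
contact_force: [-8.8, -1.4, 7.7]
grip_width: 0.0683
grasp_force: 4.8
```

```bash
python3 -c "
from h import *
tcp()"
```

```text
t 7.95 hearth mm [-10.2 -29.1  37.2] yawerr -0.0 z [-0.012 -0.001 -1.   ] F [-8.8 -1.4  7.7] w 0.06831162872565799
```

Call:
play_rows(
  plan=[
    [-0.016,0,0,0,-0.6],
    [-0.016,0,0,0,-0.6],
    [-0.012,0,0,0,-0.6],
  ],
)

```text
time_s: 8.25
ee_pos: [0.5744, -0.1045, 0.0371]
tcp_rot: [[-0.999, 0.03, -0.012], [0.03, 1.0, -0.001], [0.012, -0.002, -1.0]]
contact_force: [-8.6, -2.2, 8.1]
grip_width: 0.0681
grasp_force: 4.8
```

Call:
play_rows(
  plan=[
    [-0.012,0,0,0,-0.6],
    [-0.008,0,0,0,-0.6],
    [0,0,0,0,-0.6],
  ],
)

```text
time_s: 8.55
ee_pos: [0.5783, -0.1046, 0.0371]
tcp_rot: [[-0.999, 0.03, -0.014], [0.03, 1.0, -0.002], [0.014, -0.002, -1.0]]
contact_force: [-10.4, -1.4, 9.7]
grip_width: 0.0685
grasp_force: 6.2
```

Call:
play_rows(
  plan=[
    [-0.012,0,0,0,-0.6],
    [-0.012,0,0,0,-0.6],
    [0,0,0,0,-0.6],
  ],
)

```text
time_s: 8.85
ee_pos: [0.5785, -0.1045, 0.0366]
tcp_rot: [[-0.999, 0.028, -0.026], [0.028, 1.0, -0.002], [0.026, -0.003, -1.0]]
contact_force: [-20.2, -0.3, 18.7]
grip_width: 0.0681
grasp_force: 11.4
```

The x force jumped to 20 N with no further motion, so the rack is against the back stop. I'll back off the tab with the gate still held, then rise.

Call:
play_rows(
  plan=[
    [0.03,0,0,0,-0.6],
    [0.03,0,0,0,-0.6],
    [0.02,0,0,0,-0.6],
    [0,0,-0.03,0,-0.6],
    [0,0,-0.04,0,-0.6],
    [0,0,-0.06,0,-0.6],
    [0,0,-0.12,0,-0.6],
    [0,0,-0.16,0,-0.6],
    [0,0,-0.16,0,-0.6],
    [0,0,0,0,-0.6],
  ],
)

```text
time_s: 9.85
ee_pos: [0.5737, -0.1026, 0.1859]
tcp_rot: [[-1.0, 0.03, 0.008], [0.03, 1.0, 0.001], [-0.008, 0.001, -1.0]]
contact_force: [1.9, -0.6, -0.5]
grip_width: 0.0684
grasp_force: 0.0
```

Call:
play_rows(
  plan=[
    [0.1,0,-0.1,0,-0.6],
    [0.16,0.0,0,0,-0.6],
    [0.16,0.0,0,0,-0.6],
    [0,0.18,0,0,-0.6],
    [0,0.18,0,0,-0.6],
    [0,0.18,0,0,-0.6],
    [0,0.18,0,0,-0.6],
    [0,0.18,0,0,-0.6],
    [0,0.18,0,0,-0.6],
    [0,0,0,0,-0.6],
  ],
)

```text
time_s: 10.85
ee_pos: [0.4729, 0.1787, 0.2057]
tcp_rot: [[-1.0, 0.018, 0.0], [0.018, 1.0, 0.007], [0.0, 0.007, -1.0]]
contact_force: [-0.2, 0.1, -0.0]
grip_width: 0.0684
grasp_force: 0.0
```

```bash
python3 - <<'E'
from h import *
import cv2
s=tcp()
a=ctrl.capture("side")[185:265,225:375,::-1];b=ctrl.capture("top")[110:300,260:450,::-1]
c=np.zeros((570,800,3),np.uint8);c[:225,:420]=cv2.resize(a,(420,225));c[:380,420:]=cv2.resize(b,(380,380),interpolation=cv2.INTER_CUBIC)
cv2.imwrite("pics/s6.png",c)
print("rear-left/right top at x=55:",[((proj("top",H(hp,(x,y,23)))-[260,110])*2+[420,0]).round() for x in(15,95) for y in(25,-25)])
E
```

```text
t 10.85 hearth mm [-109.4  250.8  205.7] yawerr 0.0124 z [ 0.     0.007 -1.   ] F [-0.2  0.1 -0. ] w 0.06840701176511552
rear-left/right top at x=55: [array([521., 182.]), array([572., 183.]), array([523., 103.]), array([573., 104.])]
```

View pics/s6.png

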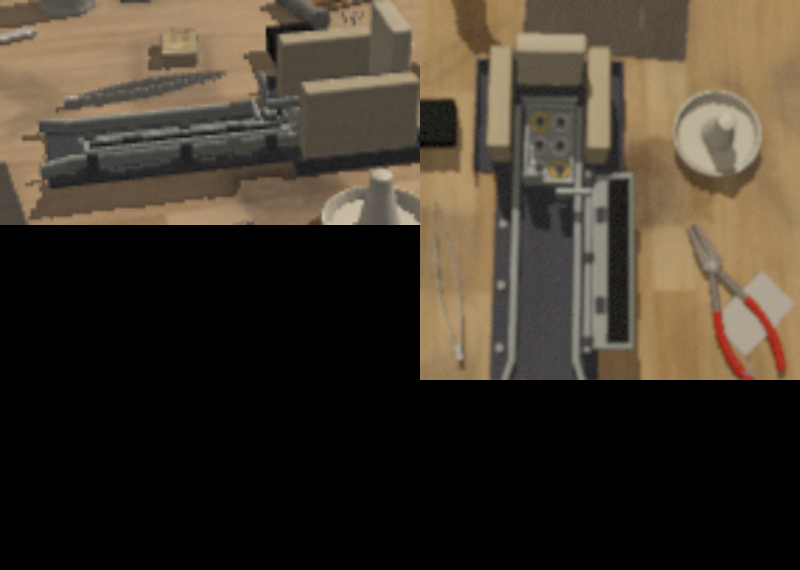

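The rack's rear edge is at row ≈183 against a predicted 182, so it is home. The gate is shut with the blade across at (575,190), and the tools are where they were.

```bash
python3 -c "
from workcell import ctrl
print(ctrl.job_done())"
```

```text
the job is handed in; nothing more can be done
None
```

The job is handed in, with no verdict returned: in the last pictures the rack is home against the back stop, the gate is shut behind it and the tools look undisturbed.

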